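Rack the putty knife, then crack the sealed dry box and hold it ajar

TASK

The putty knife is lying on the lid of the airtight dry box: take it off and slide its blade, long edge first, into the slot of the wooden knife rack until it is fully home, and let go of it there. Then take the bar on the lid, pull the sticky seal free and finish while still holding the lid just ajar, with a gap of about 25 mm at its front edge so that the box can air; do not throw the lid open (never beyond 50 mm), and leave the flux bottle, solder spool and tape roll where they are.

Things in the scene. Friction and masses are not known exactly. Their poses are not given: they have to be found in the camera images.
- drybox: grey box of 130 (x) x 170 (y) x 72 mm with a flat hinged lid, screwed to the bench; origin under its centre, z up, -x is the front (towards the robot), the hinge is along y at the back. Closed, the lid's top is 80 mm above the bench.
- lid (a joint): hinge of the dry box's lid (rad): 0 shut, grows as the front rises; 0.18 is a gap of 25 mm at the front edge, stop at 0.6. A rubber seal grips the lid: the upward pull at the bar climbs to a peak of 11 to 18 N before the lid has moved 0.02 rad, then drops to about 5 N beyond 0.09 rad. Let go, the lid (0.25 kg) sinks back to about 0.07 rad.
- lid_bar (a point): middle of the round steel bar handle on the lid: bar 12 mm thick, 80 mm long along the lid's y between two posts, its axis 32 mm above the lid's top (26 mm free below the bar) and 118 mm in front of the hinge; axes as the lid's
- lid_hinge (a point): point on the lid's hinge axis, middle of the lid's width, 72 mm above the bench; hinge axis is y
- lid_front (a point): middle of the lid's front edge, 140 mm in front of the hinge
- knife: putty knife, 197 mm long, 0.12 kg, lying flat across the lid behind the bar: dark wooden handle towards -y (97 to 9 mm from the origin, 24 mm wide, 18 mm thick), steel blade towards +y (0 to 100 mm, 36 mm wide, 3 mm thick, at mid height of the handle); origin under the joint of blade and handle; x across the blade, z up.
- knife_grip (a point): centre of the knife's handle, half-way up (9 mm above the underside); axes as the knife's
- knife_blade (a point): centre of the knife's blade, 95 mm along +y from knife_grip at the same height; axes as the knife's
- rack: knife rack: pale wooden block 76 mm long (y), 63 mm high, fixed to the bench, on a foot 100 mm long (y) and 6 mm high; origin under its middle. A level slot, 8 mm high, runs its whole length, open at the front (-x) and at both ends; its mouth flares to about 15 mm high.
- rack_slot (a point): where the blade's centre lies when fully home in the rack: at the slot's mid height, 45 mm above the bench, 18 mm in front of the slot's back wall, about 38 mm behind the front of the mouth; axes as the rack's. The blade enters towards +x, flat and level, its long edge along y, the handle sticking out beyond the rack's -y end.
- flux_bottle: small bottle, 47 mm across, 94 mm tall, bystander; origin under its centre
- solder_spool: spool of solder, about 67x81x41 mm, bystander; origin under its centre
- masking_tape: roll of tape lying flat, 104 mm across, 19 mm high, bystander; origin under its centre
There are look-alikes about, which are no part of the job. Of the things that look like the rack, the middle-sized one is meant.

How it is judged:
On the way, in this order (a step that is already met when the one before it is completed fails the run):
1. the knife's blade is fully home in the rack's slot and the knife is let go (x of knife_blade in the frame of rack_slot between -0.008 and 0.008 m and y of knife_blade in the frame of rack_slot between -0.025 and 0.025 m and z of knife_blade in the frame of rack_slot between -0.006 and 0.006 m and angle between the y axis of knife_blade and the y axis of rack_slot, either way round below 0.15 rad and contact force between knife and the fingers below 0.05 N), for 0.2 s.
2. the seal is broken: the lid is past the peak of the seal, moved by the gripper (value of joint lid above 0.09 rad and contact force between drybox and the fingers above 0.3 N), for 0.1 s.
At the end, for the whole second after the job is handed in: The knife is fully home in the rack (blade centre within 8 mm of home across the slot, 25 mm along it, 6 mm in height and 0.15 rad) and untouched, and the gripper is holding the lid still, 0.11 to 0.26 rad open (a gap of 15 to 36 mm at the front edge) (all of step 1 and value of joint lid between 0.11 and 0.26 rad and velocity of joint lid between -0.05 and 0.05 rad/s and contact force between drybox and the fingers above 0.3 N and contact force between drybox and knife below 0.05 N); the arm keeps its last pose, push and grip.
It fails at once if the lid is lifted before the knife is home in the rack (value of joint lid above 0.05 rad and not (x of knife_blade in the frame of rack_slot between -0.008 and 0.008 m and y of knife_blade in the frame of rack_slot between -0.025 and 0.025 m and z of knife_blade in the frame of rack_slot between -0.006 and 0.006 m and angle between the y axis of knife_blade and the y axis of rack_slot, either way round below 0.15 rad)).
It fails at once if the lid is thrown open, beyond 50 mm at the front (0.365 rad) (value of joint lid above 0.365 rad).
It fails at once if the flux bottle is disturbed (distance of flux_bottle from where it was at the start of the episode above 0.03 m).
It fails at once if the solder spool is disturbed (distance of solder_spool from where it was at the start of the episode above 0.03 m).
It fails at once if the masking tape is disturbed (distance of masking_tape from where it was at the start of the episode above 0.03 m).
It also fails if it takes over 58 s, if anything falls off the work surface, if the arm or the gripper's body presses on something with over 40 N, if the wrist force passes 120 N, or if a joint passes its speed limit or range.

ROBOT

A 6-joint arm with a two-finger parallel gripper is mounted at the origin on a cart in front of the work surface, level with it; the furniture and walls round the work are solid. World frame = base frame: x ahead of the robot, y to its left, z up, the work surface at z = 0. Lengths are in m, angles in rad, forces in N, time in s.
With the tool pointing down it reaches from about 0.325 to 0.775 m from the base axis. Payload 5.5 kg.
Tool frame: the origin (TCP) lies on the centre line of the jaws, within the pads' length; the fingertips stand 14 mm ahead of it and the grasp point (between the pads) lies 5 mm behind it (r.tips_ahead is the z of the fingertips in the tool frame, in m); z points along the fingers, y is the line along which they close (so a half turn about z gives the same grasp; the last joint's range is limited). The gripper opens to 88 mm and grips with 3 to 60 N. Pads are 20 mm wide; open, the fingers measure 115 mm over their backs; the gripper's body (75 mm by 178 mm) begins 61 mm behind the grasp point.
Start: joints at [1.173, 0.091, 1.231, -0, 1.82, -0.057], TCP at [0.201, 0.566, 0.237] pointing down, gripper open.
Joint ranges: [-2.87, 2.87], [-0.86, 2.18], [0.17, 2.46], [-1.51, 4.65], [0.06, 2.69], [-2.65, 2.65]. Speed limits (rad/s): [2.57, 2.57, 3.01, 3.14, 3.14, 3.14].

INTERFACE

Orientations are given as [roll, pitch, yaw] about the fixed x, y, z axes, in that order (R = Rz(yaw) Ry(pitch) Rx(roll)).
In Python, from rig import r gives the robot as it stands.
- The arm moves only by the shell command python3 -m inch 'ROWS' [FORCE]. ROWS is JSON, a list of rows, each a list of 7 numbers: the shift along the tool's x, y, z in m, then the turn, a rotation vector about the tool's x, y, z in degrees, then the finger opening in m, from 0 to 0.0878. A call has exactly 5 rows; each row is the pose to reach, as a shift and turn from the pose commanded when the call began, along the tool's axes at that moment; what a row does not reach only later rows make up. A row lasts 1/10 s, in which the tool goes at most 50 mm and 8.59 degrees, less where a joint would pass 70% of its speed; a pose out of reach is approached as far as the arm can. A call with a gripper value outside its range is refused whole. The fingers move at their own pace and stop on an object; FORCE is the grip in N (left out, the last holds). Time passes only in rows, so rows that repeat a pose let the fingers close, or fill a call up. It gives the time, the measured TCP pose, the force, the opening and the grip force at its end, in the units of the state.
- r.get_obs(): the state, without advancing time (a new reading comes with each control period).
- r.get_image(name): name is "scene" or "top" or "wrist"; returns (picture, depth): 384x512x3 uint8, red, green, blue; 384x512 float32, m along the optical axis (not along the pixel's ray), 0 where there is no reading.
- r.camera_info(name): a dict with "fov_y" (degrees; the focal length in pixels is half the picture's height over the tangent of half this angle, whatever the lens; pixels are square), "cx", "cy" (the principal point, pixels), "R" (3x3) and "t" (3): a world point X has camera coordinates R X + t. Camera axes: x right, y down, z forward; pixel columns grow to the right and rows downward; lengths in m; the calibration is good to about 2 mm. A picture is of the moment at which its call begins: read the wrist's pose just before it. camera_info takes no time and is no camera call; for the wrist camera it gives the pose at the moment of the call.
- r.close_job(): hands the job in; it is judged then, once.
Trained networks look in the newest picture that a camera, given by its name, has taken for a name from the list of things; names that differ only in an ending like _2 or _b are one class to them, and where a whole thing is asked for, a point or a joint stands for the part that bears it (a point fixed in the world has none). Each returns a list of dicts, best first, with "score" (0 to 1); they miss things now and then, are a little off and sometimes report something else, mostly with a low value. They report only what shows in the picture. A call takes as long as a camera call. They do not tell look-alikes from the thing itself.
- r.look_for(target, camera): "pixel" ([column, row] in pixels, amid what is visible of it).
- r.masks_of(target, camera): "region" (384x512 bool, what is visible of it) and "pixel" ([column, row] in pixels, amid what is visible of it).
- r.landmark_of(target, camera): "pixel" ([column, row] in pixels: a listed point, or the origin of a listed thing).
The state is a dict: "clock": time; "joints": joint angles; "qvel": joint speeds; "joint_efforts": joint torques, N m; "eef_pos": TCP position; "orientation": TCP orientation; "wrist_force": force on the tool from outside, world axes, zero at the start; "ft_torque": the same for the moment, N m; "width": finger opening in m; "grasp_force": force on a finger pad.
Only numpy, scipy, OpenCV 4.12 (cv2) and the standard library are available. Lean on these libraries where they do the work, as an engineer would, in place of code of your own. Each camera call takes 0.05 s, during which the arm holds its last target. There are 200 camera calls.

## Working session

There is one attempt and no reset: what is moved stays moved. The work goes in short steps, Python scripts to look and compute and a shell command to move; the robot and the scene stay as the last step left them, time stands still between calls to the robot, and variables do not carry over. Pictures are saved under pics/ and viewed, at most 10 in all, crops included, and the job is handed in when it is done.

```bash
ls; mkdir -p pics; cat > h.py <<'E'
import numpy as np, cv2
from rig import r
from scipy.spatial.transform import Rotation as Ro
def cam(n):
    c=r.camera_info(n); f=192/np.tan(np.radians(c["fov_y"])/2)
    return f,c["cx"],c["cy"],np.array(c["R"]),np.array(c["t"])
def px2w(n,D,uv,c=None):
    f,cx,cy,R,t=c or cam(n); uv=np.atleast_2d(uv).astype(float)
    z=D[uv[:,1].astype(int),uv[:,0].astype(int)]
    P=np.c_[(uv[:,0]-cx)/f*z,(uv[:,1]-cy)/f*z,z]
    return (P-t)@R
def cloud(n,D,c=None):
    v,u=np.mgrid[:384,:512]
    return px2w(n,D,np.c_[u.ravel(),v.ravel()],c).reshape(384,512,3)
def ray(n,uv,zw):
    f,cx,cy,R,t=cam(n); d=R.T@np.array([(uv[0]-cx)/f,(uv[1]-cy)/f,1]); o=-R.T@t
    return o+d*(zw-o[2])/d[2]
def save(name,I): cv2.imwrite("pics/"+name+".png",cv2.cvtColor(I,cv2.COLOR_RGB2BGR))
E
python3 - <<'E'
from h import *
np.set_printoptions(precision=3,suppress=True)
for n in("top","scene"):
    I,D=r.get_image(n); np.savez(n,I=I,D=D); save(n,I)
    for t in("drybox","lid_bar","knife","knife_grip","knife_blade","rack","rack_slot","flux_bottle","solder_spool","masking_tape"):
        for d in r.landmark_of(t,n)[:3]:
            print(n,t,round(d["score"],2),np.round(d["pixel"]),px2w(n,D,d["pixel"])[0])
o=r.get_obs();print(o["clock"],o["eef_pos"],o["orientation"],r.tips_ahead)
E
```

```text
pics
top drybox 0.68 [336. 189.] [ 0.467 -0.259  0.118]
top drybox 0.36 [341. 197.] [ 0.444 -0.282  0.079]
top lid_bar 0.64 [342. 185.] [ 0.49  -0.294  0.085]
top lid_bar 0.4 [237. 205.] [0.488 0.115 0.063]
top knife 0.54 [338. 175.] [ 0.534 -0.29   0.089]
top knife 0.47 [387. 194.] [ 0.442 -0.475  0.03 ]
top knife_grip 0.72 [352. 170.] [ 0.54  -0.343  0.1  ]
top knife_blade 0.55 [327. 173.] [ 0.547 -0.249  0.092]
top knife_blade 0.48 [386. 159.] [ 0.604 -0.527 -0.003]
top rack 0.94 [105. 228.] [0.472 0.613 0.098]
top rack 0.66 [204. 217.] [0.467 0.247 0.051]
top rack 0.58 [238. 210.] [0.469 0.113 0.054]
top rack_slot 0.85 [199. 219.] [0.463 0.27  0.044]
top rack_slot 0.7 [101. 222.] [0.502 0.627 0.09 ]
top rack_slot 0.22 [237. 210.] [0.469 0.119 0.059]
top flux_bottle 0.73 [336. 173.] [ 0.543 -0.286  0.091]
top flux_bottle 0.64 [171. 217.] [0.492 0.375 0.043]
top solder_spool 0.77 [387. 194.] [ 0.442 -0.475  0.03 ]
top masking_tape 0.69 [392. 159.] [ 0.596 -0.545  0.009]
top masking_tape 0.17 [237. 203.] [0.494 0.114 0.067]
scene drybox 0.58 [311. 258.] [ 0.455 -0.337  0.077]
scene lid_bar 0.59 [301. 237.] [ 0.466 -0.273  0.116]
scene knife 0.62 [320. 238.] [ 0.536 -0.299  0.092]
scene knife_grip 0.89 [326. 244.] [ 0.528 -0.332  0.094]
scene knife_blade 0.71 [311. 230.] [ 0.544 -0.247  0.087]
scene rack 0.97 [243. 208.] [0.489 0.078 0.012]
scene rack 0.76 [185. 156.] [0.506 0.578 0.019]
scene rack 0.57 [214. 189.] [0.459 0.241 0.03 ]
scene rack_slot 0.95 [238. 195.] [0.486 0.103 0.061]
scene rack_slot 0.71 [178. 141.] [0.498 0.618 0.09 ]
scene rack_slot 0.63 [203. 179.] [ 0.485  0.38  -0.005]
scene flux_bottle 0.45 [205. 174.] [0.49  0.369 0.024]
scene solder_spool 0.64 [340. 301.] [ 0.428 -0.49   0.034]
scene masking_tape 0.35 [337. 301.] [ 0.424 -0.481  0.031]
1.1 [0.201 0.566 0.237] [ 3.142 -0.     2.801] 0.014
```

```bash
python3 -c "
import cv2,numpy as np
a=cv2.imread('pics/top.png');b=cv2.imread('pics/scene.png')
cv2.imwrite('pics/both.png',cv2.resize(np.vstack([a,b]),None,fx=.78,fy=.78))"
```

```text
(no output)
```

View pics/top.png

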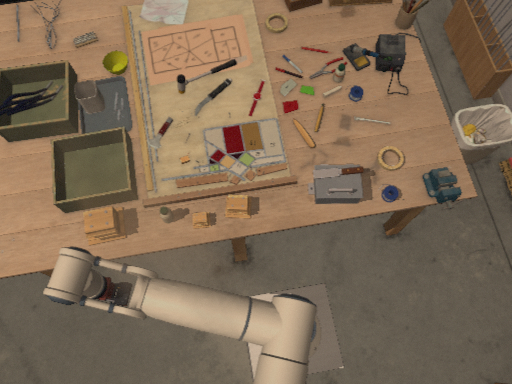

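View pics/scene.png

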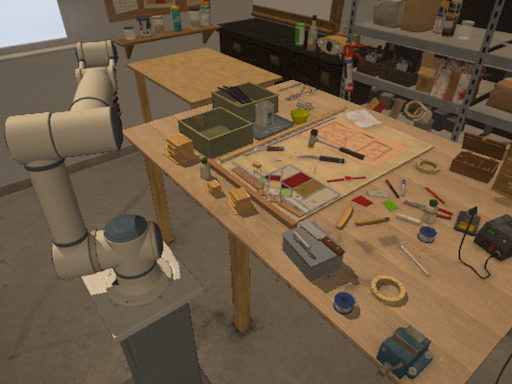

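The top view shows three rack look-alikes: large at (103,222), small at (201,218) and medium at (238,206). Their tops are at about 98, 51 and 63 mm, so the medium one at (238,206) matches the 63 mm rack. The knife lies on the box at (340,172), and there is a look-alike on the mat. The flux bottle is at (165,214), the spool at (390,193) and the tape at (391,158).

```bash
python3 - <<'E'
from h import *
np.set_printoptions(precision=3,suppress=True)
z=np.load("top.npz");z2=np.load("scene.npz")
a=cv2.resize(z["I"][150:250,180:280],(400,400),interpolation=cv2.INTER_CUBIC);b=cv2.resize(z["I"][140:240,300:400],(400,400),interpolation=cv2.INTER_CUBIC)
c=cv2.resize(z2["I"][170:230,190:290],(400,240),interpolation=cv2.INTER_CUBIC)[:200];d=cv2.resize(z2["I"][210:285,270:370],(400,300),interpolation=cv2.INTER_CUBIC)[:200]
save("crop",np.vstack([np.hstack([a,b]),np.hstack([c,d])]))
for n,s in(("top",z),("scene",z2)):
    W=cloud(n,s["D"])
    def box(x0,x1,y0,y1,z0,z1):
        m=(W[...,0]>x0)&(W[...,0]<x1)&(W[...,1]>y0)&(W[...,1]<y1)&(W[...,2]>z0)&(W[...,2]<z1); return W[m]
    for nm,B in(("rack",(.4,.58,.03,.19,.055,.075)),("rackall",(.4,.58,.03,.19,.01,.075)),("lid",(.4,.65,-.42,-.16,.072,.086)),("bar",(.4,.65,-.42,-.16,.105,.13)),("knife",(.51,.6,-.42,-.16,.086,.104))):
        P=box(*B)
        if len(P)<4: print(nm,len(P));continue
        q=cv2.minAreaRect((P[:,:2]*1000).astype(np.float32)); print(n,nm,len(P),P[:,2].mean(),q)
E
```

```text
top rack 333 0.06339351368793028 ((495.4289855957031, 115.0530014038086), (76.32229614257812, 74.22123718261719), 78.06578063964844)
top rackall 692 0.04509570898154598 ((496.66473388671875, 109.53416442871094), (165.9814453125, 159.01470947265625), 0.38983988761901855)
top lid 999 0.0804109841843938 ((516.2069091796875, -280.8514099121094), (187.8099822998047, 142.52577209472656), 80.09107208251953)
top bar 88 0.1158714591861092 ((496.720458984375, -315.3331604003906), (69.58111572265625, 164.042724609375), 39.26803207397461)
top knife 386 0.09336709103230251 ((539.4234619140625, -288.411865234375), (196.50570678710938, 71.97189331054688), 81.80998229980469)
scene rack 200 0.061149912421526655 ((493.10833740234375, 113.51215362548828), (81.4817123413086, 72.10140228271484), 79.11892700195312)
scene rackall 542 0.041410969251100334 ((514.825927734375, 108.26428985595703), (129.5943145751953, 156.9923858642578), 0.5281760096549988)
scene lid 1095 0.07912006998841237 ((511.26690673828125, -289.63714599609375), (188.82679748535156, 146.47557067871094), 80.81096649169922)
scene bar 88 0.11454633017850706 ((461.612548828125, -280.0025939941406), (88.39620208740234, 12.331914901733398), 80.48493957519531)
scene knife 387 0.09241215270304311 ((540.7996215820312, -291.8466796875), (198.59996032714844, 39.49707794189453), 84.30622100830078)
```

View pics/crop.png

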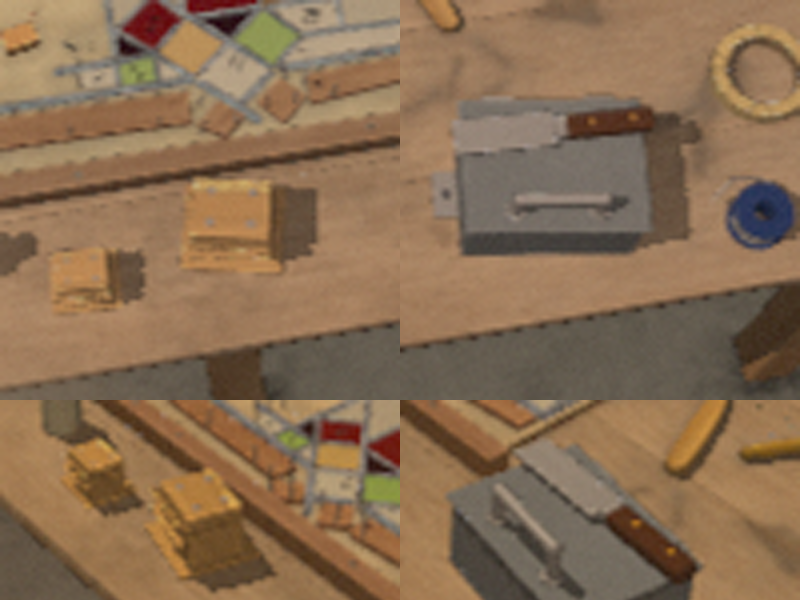

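The crop confirms the choice. The medium rack has a 76 mm long top at z≈63 mm, yaw about -10°. The box yaw is also about -10°. The knife handle points to -y behind the bar, with yaw about -7°.

```bash
cat >> h.py <<'E'
def go(x,y,z,yaw,tilt=0):
    o=r.get_obs(); R0=Ro.from_euler("xyz",o["orientation"]); p=np.array(o["eef_pos"])
    R1=Ro.from_euler("xyz",[np.pi,0,np.radians(yaw)])
    print("shift mm",np.round(R0.inv().apply(np.array([x,y,z])-p)*1000,1),"rot deg",np.round((R0.inv()*R1).as_rotvec(degrees=True),1))
E
python3 -c "
from h import *
go(.42,.12,.27,120)"
```

```text
shift mm [-355.7 -346.5  -33.4] rot deg [ 0.  -0.  40.5]
```

```bash
python3 -m inch '[[-0.035,-0.034,-0.003,0,0,0,0.08],[-0.07,-0.069,-0.006,0,0,0,0.08],[-0.105,-0.104,-0.01,0,0,0,0.08],[-0.14,-0.138,-0.013,0,0,0,0.08],[-0.175,-0.173,-0.017,0,0,0,0.08]]' && python3 -m inch '[[-0.035,-0.034,-0.003,0,0,8,0.07],[-0.07,-0.069,-0.006,0,0,16,0.07],[-0.105,-0.104,-0.01,0,0,24,0.07],[-0.14,-0.138,-0.013,0,0,32,0.07],[-0.18,-0.173,-0.017,0,0,40,0.07]]'; python3 -c "
from h import *
go(.50,-.31,.27,83)"
```

```text
clock: 1.6
eef_pos: [0.308, 0.3422, 0.2538]
orientation: [3.141, 0.0, 2.801]
wrist_force: [1.0, 0.0, -0.1]
width: 0.08
grasp_force: 0.0
clock: 2.1
eef_pos: [0.4182, 0.1217, 0.2709]
orientation: [3.14, 0.0, 2.097]
wrist_force: [1.3, -0.2, -0.6]
width: 0.0702
grasp_force: 0.0
shift mm [-414.4 -146.1    0.9] rot deg [ 0.1 -0.  37.2]
```

```bash
python3 - <<'E'
from h import *
np.set_printoptions(precision=4,suppress=True)
c=cam("wrist"); print("cam",-c[3].T@c[4],c[3][2])
I,D=r.get_image("wrist");np.savez("w1",I=I,D=D,R=c[3],t=c[4]);save("w1",I)
W=cloud("wrist",D,c)
m=(W[...,2]>.055)&(W[...,2]<.07)&(abs(W[...,0]-.49)<.07)&(abs(W[...,1]-.115)<.07)
P=W[m];print(m.sum(),P.mean(0) if m.sum() else 0, cv2.minAreaRect((P[:,:2]*1000).astype(np.float32)) if m.sum() else 0)
E
python3 -m inch '[[-0.046,-0.016,0,0,0,0,0.07],[-0.092,-0.032,0,0,0,0,0.07],[-0.138,-0.048,0,0,0,0,0.07],[-0.184,-0.064,0,0,0,0,0.07],[-0.23,-0.08,0,0,0,0,0.07]]' && python3 -m inch '[[-0.037,-0.013,0,0,0,8,0.07],[-0.074,-0.026,0,0,0,16,0.07],[-0.111,-0.039,0,0,0,24,0.07],[-0.148,-0.052,0,0,0,32,0.07],[-0.184,-0.066,0,0,0,37,0.07]]'; python3 - <<'E'
from h import *
np.set_printoptions(precision=4,suppress=True)
c=cam("wrist")
I,D=r.get_image("wrist");np.savez("w2",I=I,D=D,R=c[3],t=c[4]);save("w2",I)
for t in("knife_grip","knife_blade","lid_bar","lid_front","lid_hinge"):
  for d in r.landmark_of(t,"wrist")[:2]: print(t,d["score"],d["pixel"],px2w("wrist",D,d["pixel"],c)[0])
z=np.load("w1.npz")
save("w12",cv2.resize(np.hstack([z["I"],I]),(800,300)))
E
```

```text
cam [0.3811 0.1881 0.4184] [ 0.1407 -0.2397 -0.9606]
3092 [0.4946 0.116  0.0616] ((494.8795471191406, 114.70819091796875), (75.89192199707031, 72.28618621826172), 76.9307632446289)
clock: 2.65
eef_pos: [0.4656, -0.117, 0.2707]
orientation: [3.141, 0.001, 2.103]
wrist_force: [1.3, 0.7, 0.4]
width: 0.0701
grasp_force: 0.0
clock: 3.15
eef_pos: [0.5023, -0.3087, 0.2703]
orientation: [3.141, -0.0, 1.452]
wrist_force: [-0.1, 0.3, -0.5]
width: 0.0702
grasp_force: 0.0
knife_grip 0.75 [293.0, 204.4] [ 0.5429 -0.3392  0.0983]
knife_blade 0.72 [291.7, 114.5] [ 0.5506 -0.2423  0.0901]
lid_bar 0.74 [213.7, 159.3] [ 0.4657 -0.2757  0.1178]
lid_front 0.76 [198.9, 154.8] [ 0.4278 -0.2839  0.0002]
lid_front 0.22 [215.0, 159.0] [ 0.467  -0.2755  0.1176]
lid_hinge 0.73 [319.5, 158.9] [ 0.579  -0.2948  0.0801]
```

View pics/w12.png

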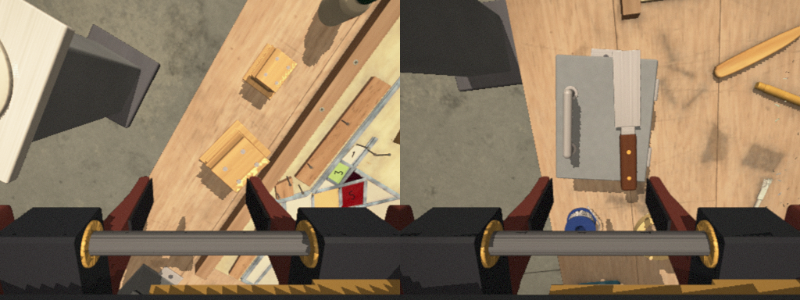

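```bash
python3 - <<'E'
from h import *
np.set_printoptions(precision=4,suppress=True)
def clean(m): return cv2.morphologyEx(m.astype(np.uint8),cv2.MORPH_OPEN,np.ones((5,5)))>0
def rect(P): 
    return [np.round(v,1) for v in cv2.minAreaRect((P[:,:2]*1000).astype(np.float32))]
z=np.load("w1.npz");f,cx,cy,_,_=cam("wrist")
W=cloud("wrist",z["D"],(f,cx,cy,z["R"],z["t"]))
m=(W[...,2]>.053)&(W[...,2]<.07)&(abs(W[...,0]-.49)<.07)&(abs(W[...,1]-.115)<.07)
print("rack top",rect(W[clean(m)]),"z",np.median(W[m][:,2]))
m=(W[...,2]>.012)&(W[...,2]<.07)&(abs(W[...,0]-.49)<.07)&(abs(W[...,1]-.115)<.07)
print("rack all",rect(W[clean(m)]))
m=(W[...,2]>.003)&(W[...,2]<.01)&(abs(W[...,0]-.49)<.09)&(abs(W[...,1]-.115)<.08);print("foot",m.sum(),rect(W[m]))
z=np.load("w2.npz");W=cloud("wrist",z["D"],(f,cx,cy,z["R"],z["t"]))
hsv=cv2.cvtColor(z["I"],cv2.COLOR_RGB2HSV)
hd=(W[...,2]>.086)&(W[...,2]<.105)&(abs(W[...,0]-.545)<.05)&(W[...,1]>-.41)&(W[...,1]<-.17)
red=(hsv[...,1]>90)
for n,m in(("handle",hd&red),("blade",hd&~red),("knife",hd)):
    m=clean(m);P=W[m];q=P[:,:2]-P[:,:2].mean(0);v=np.linalg.svd(q,full_matrices=False)[2][0]
    print(n,m.sum(),P.mean(0),"axis deg",np.degrees(np.arctan2(v[1],v[0]))%180,rect(P))
m=clean((W[...,2]>.105)&(W[...,2]<.125)&(abs(W[...,0]-.47)<.05)&(abs(W[...,1]+.28)<.07));P=W[m];q=P[:,:2]-P[:,:2].mean(0);v=np.linalg.svd(q,full_matrices=False)[2][0]
print("bar",P.mean(0),P[:,2].max(),np.degrees(np.arctan2(v[1],v[0]))%180,rect(P))
m=clean((W[...,2]>.074)&(W[...,2]<.086)&(abs(W[...,0]-.5)<.13)&(abs(W[...,1]+.28)<.13));print("lid",rect(W[m]),np.median(W[m][:,2]))
E
```

```text
rack top [array([494.9, 114.7]), array([75.9, 72.3]), np.float64(76.9)] z 0.06216647391279412
rack all [array([494.9, 114.7]), array([75.9, 72.3]), np.float64(77.1)]
foot 1115 [array([503.7, 116. ]), array([158. , 113.9]), np.float64(89.7)]
handle 1448 [ 0.5416 -0.3439  0.0968] axis deg 85.95977669488857 [array([ 541.8, -345.3]), array([85.5, 23.5]), np.float64(85.4)]
blade 3451 [ 0.5483 -0.2437  0.0901] axis deg 86.10564346209613 [array([ 548. , -247.8]), array([110.1,  35.5]), np.float64(85.9)]
knife 4979 [ 0.5462 -0.2742  0.0921] axis deg 85.98631897848327 [array([ 544.9, -290.4]), array([195.6,  35.5]), np.float64(85.9)]
bar [ 0.4656 -0.2751  0.1159] 0.119003369986822 80.1903205466433 [array([ 464.8, -276.2]), array([89.6, 12.1]), np.float64(80.4)]
lid [array([ 514.5, -285.1]), array([179.6, 144.7]), np.float64(80.5)] 0.07931339881357369
```

```bash
python3 -c "
from h import *
go(.541,-.343,.097,86)"
```

```text
shift mm [-32.2  42.7 173.7] rot deg [ 0.  -0.  -2.4]
```

```bash
python3 -m inch '[[-0.01,0.02,0.03,0,0,-1,0.06],[-0.032,0.043,0.06,0,0,-2.5,0.06],[-0.032,0.043,0.09,0,0,-2.5,0.06],[-0.032,0.043,0.12,0,0,-2.5,0.06],[-0.032,0.043,0.14,0,0,-2.5,0.06]]'; python3 -c "
from h import *
go(.541,-.343,.097,86)"
```

```text
clock: 3.95
eef_pos: [0.5409, -0.3419, 0.1282]
orientation: [-3.14, -0.001, 1.503]
wrist_force: [-0.4, -0.2, 0.2]
width: 0.0599
grasp_force: 0.0
shift mm [-1.1  0.2 31.2] rot deg [-0.1 -0.1  0.1]
```

```bash
python3 -m inch '[[-0.001,0,0.012,0,0,0,0.06],[-0.001,0,0.022,0,0,0,0.06],[-0.001,0,0.029,0,0,0,0.06],[-0.001,0,0.031,0,0,0,0.06],[-0.001,0,0.031,0,0,0,0.06]]' && python3 -m inch '[[0,0,0,0,0,0,0.03],[0,0,0,0,0,0,0.01],[0,0,0,0,0,0,0.01],[0,0,0,0,0,0,0.01],[0,0,0,0,0,0,0.01]]' 40
```

```text
clock: 4.45
eef_pos: [0.5413, -0.345, 0.1001]
orientation: [3.141, 0.0, 1.501]
wrist_force: [-0.4, -0.9, 0.3]
width: 0.0603
grasp_force: 0.0
clock: 4.95
eef_pos: [0.541, -0.3449, 0.0995]
orientation: [3.142, 0.0, 1.5]
wrist_force: [1.5, -0.1, 0.5]
width: 0.0237
grasp_force: 37.8
```

```bash
python3 -m inch '[[0,0,-0.02,0,0,0,0.01],[0,0,-0.045,0,0,0,0.01],[0,0,-0.07,0,0,0,0.01],[0,0,-0.09,0,0,0,0.01],[0,0,-0.1,0,0,0,0.01]]'; python3 -c "
from h import *
go(.398,.04,.19,77)"
```

```text
clock: 5.45
eef_pos: [0.5414, -0.3452, 0.2016]
orientation: [3.139, 0.001, 1.501]
wrist_force: [0.3, 0.4, -1.3]
width: 0.0239
grasp_force: 40.0
shift mm [ 374.2 -170.1   10.7] rot deg [0.1 0.1 9. ]
```

```bash
python3 -m inch '[[0.02,-0.009,0.002,0,0,0,0.01],[0.055,-0.025,0.004,0,0,0,0.01],[0.095,-0.043,0.006,0,0,0,0.01],[0.14,-0.064,0.008,0,0,0,0.01],[0.187,-0.085,0.01,0,0,0,0.01]]' && python3 -m inch '[[0.045,-0.02,0,0,0,1,0.01],[0.09,-0.04,0,0,0,3,0.01],[0.13,-0.06,0,0,0,5,0.01],[0.165,-0.075,0,0,0,7,0.01],[0.187,-0.085,0,0,0,9,0.01]]'; python3 - <<'E'
from h import *
go(.398,.04,.09,77)
c=cam("wrist");I,D=r.get_image("wrist");np.savez("w3",I=I,D=D,R=c[3],t=c[4])
save("w3",I)
E
```

```text
clock: 5.95
eef_pos: [0.4687, -0.1523, 0.1881]
orientation: [-3.14, -0.001, 1.5]
wrist_force: [0.3, 1.0, -1.2]
width: 0.0237
grasp_force: 40.0
clock: 6.45
eef_pos: [0.3969, 0.0407, 0.1889]
orientation: [-3.141, -0.0, 1.344]
wrist_force: [0.8, 0.4, -1.1]
width: 0.0235
grasp_force: 40.0
shift mm [-0.5  1.3 98.9] rot deg [-0. -0. -0.]
```

View pics/w3.png

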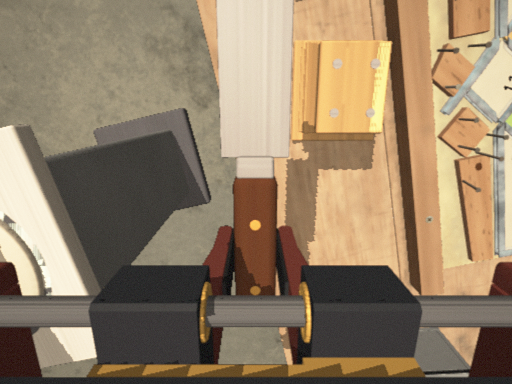

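The knife is held straight in the jaws, with the blade at cols 220-290. The rack is to its right, its top at cols 318-390, rows 42-138. Next I measure both in this view.

```bash
python3 - <<'E'
from h import *
np.set_printoptions(precision=4,suppress=True)
z=np.load("w3.npz");f,cx,cy,_,_=cam("wrist");W=cloud("wrist",z["D"],(f,cx,cy,z["R"],z["t"]))
def rect(P): return [np.round(v,1) for v in cv2.minAreaRect((P[:,:2]*1000).astype(np.float32))]
m=np.zeros((384,512),bool);m[3:150,228:282]=1;m&=(W[...,2]>.13);P=W[m]
A=np.c_[P[:,:2]-P[:,:2].mean(0),np.ones(len(P))];k=np.linalg.lstsq(A,P[:,2],rcond=None)[0];print("blade plane",P.mean(0),k)
m=np.zeros((384,512),bool);m[:156,200:300]=1;m&=(W[...,2]>.13);P=W[m];print("blade",rect(P))
m=np.zeros((384,512),bool);m[:265,200:300]=1;m&=(W[...,2]>.13);m[156:]&=True;P=W[m];print("knife",rect(P))
m=np.zeros((384,512),bool);m[185:215,245:265]=1;print("handle top z",np.median(W[m][:,2]),W[m].mean(0))
m=np.zeros((384,512),bool);m[20:160,280:410]=1
for lo,hi in((.055,.07),(.03,.055),(.004,.03)):
    q=cv2.morphologyEx((m&(W[...,2]>lo)&(W[...,2]<hi)).astype(np.uint8),cv2.MORPH_OPEN,np.ones((3,3)))>0;print(lo,q.sum(),rect(W[q]),np.median(W[q][:,2]))
yr=lambda a:np.array([np.cos(np.radians(a)),np.sin(np.radians(a))])
print("row 90:",[(u,np.round(W[90,u],3)) for u in range(286,400,6)])
# edges of the top: fit lines
for name,cols in (("left",range(300,335)),):
    pts=[]
    for v in range(50,130):
        zz=W[v,296:340,2];i=np.argmax(zz>.056);pts.append(W[v,296+i,:2])
    pts=np.array(pts);q=pts-np.median(pts,0);ok=np.abs(q[:,0])<.02;v=np.linalg.svd(q[ok]-q[ok].mean(0))[2][0];print("front edge",np.median(pts,0),np.degrees(np.arctan2(v[1],v[0]))%180)
E
```

```text
blade plane [0.4185 0.1301 0.1796] [-0.001  -0.0198  0.1796]
blade [array([417.9, 128. ]), array([72.4, 36.2]), np.float64(77.1)]
knife [array([409.3,  98.4]), array([133.9,  44.5]), np.float64(78.2)]
handle top z 0.18670763734230822 [0.405  0.0715 0.187 ]
0.055 7202 [array([495.1, 114.7]), array([75.6, 71.5]), np.float64(77.0)] 0.06223663192108181
0.03 475 [array([466.2, 122.1]), array([75. , 12.2]), np.float64(76.6)] 0.03499075915562061
0.004 3221 [array([507.9, 102.1]), array([140.7, 116.1]), np.float64(85.6)] 0.014340365228744462
row 90: [(286, array([0.432, 0.121, 0.18 ])), (292, array([0.458, 0.126, 0.003])), (298, array([0.464, 0.124, 0.005])), (304, array([0.461, 0.122, 0.059])), (310, array([0.466, 0.121, 0.057])), (316, array([0.472, 0.119, 0.055])), (322, array([0.476, 0.118, 0.061])), (328, array([0.481, 0.117, 0.062])), (334, array([0.486, 0.116, 0.061])), (340, array([0.49 , 0.115, 0.063])), (346, array([0.496, 0.113, 0.063])), (352, array([0.501, 0.112, 0.063])), (358, array([0.506, 0.111, 0.062])), (364, array([0.51 , 0.11 , 0.064])), (370, array([0.516, 0.109, 0.062])), (376, array([0.52 , 0.108, 0.064])), (382, array([0.527, 0.106, 0.061])), (388, array([ 0.558,  0.103, -0.002])), (394, array([0.56 , 0.102, 0.008]))]
front edge [0.4606 0.1223] 77.01250914721162
```

```bash
python3 -m inch '[[0,0.001,0.03,0,0,0,0.01],[0,0.001,0.06,0,0,0,0.01],[0,0.001,0.09,0,0,0,0.01],[0,0.001,0.115,0,0,0,0.01],[0,0.001,0.13,0,0,0,0.01]]' && python3 -m inch '[[0,0,0.002,0,0,0,0.01],[0,0,0.003,0,0,0,0.01],[0,0,0.003,0,0,0,0.01],[0,0,0.003,0,0,0,0.01],[0,0,0.003,0,0,0,0.01]]'; python3 -c "
from h import *
go(.4756,.0216,.0557,77)"
```

```text
clock: 7.0
eef_pos: [0.3978, 0.0381, 0.0565]
orientation: [-3.138, 0.001, 1.344]
wrist_force: [0.0, -0.4, -1.8]
width: 0.0238
grasp_force: 40.0
clock: 7.5
eef_pos: [0.3998, 0.0385, 0.0575]
orientation: [3.14, -0.0, 1.343]
wrist_force: [-0.1, 1.1, -1.8]
width: 0.0237
grasp_force: 40.0
shift mm [ 0.7 77.6  1.9] rot deg [ 0.1 -0.  -0. ]
```

```bash
python3 -m inch '[[0,0.005,0.002,0,0,0,0.01],[0,0.012,0.002,0,0,0,0.01],[0,0.02,0.002,0,0,0,0.01],[0,0.028,0.002,0,0,0,0.01],[0,0.035,0.002,0,0,0,0.01]]' && python3 -m inch '[[0,0.004,0,0,0,0,0.01],[0,0.008,0,0,0,0,0.01],[0,0.012,0,0,0,0,0.01],[0,0.015,0,0,0,0,0.01],[0,0.015,0,0,0,0,0.01]]'; python3 -c "
from h import *
go(.4756,.0216,.0557,77)"
```

```text
clock: 8.0
eef_pos: [0.4341, 0.0303, 0.0544]
orientation: [-3.141, 0.0, 1.343]
wrist_force: [-0.1, -1.5, -2.2]
width: 0.0234
grasp_force: 40.0
clock: 8.5
eef_pos: [0.4481, 0.0271, 0.0545]
orientation: [3.142, 0.0, 1.343]
wrist_force: [-0.3, 0.0, -0.3]
width: 0.0241
grasp_force: 40.0
shift mm [ 0.8 28.  -1.2] rot deg [ 0.  0. -0.]
```

```bash
python3 -m inch '[[0,0.004,-0.001,0,0,0,0.01],[0,0.009,-0.001,0,0,0,0.01],[0,0.014,-0.001,0,0,0,0.01],[0,0.018,-0.001,0,0,0,0.01],[0,0.02,-0.001,0,0,0,0.01]]' && python3 -m inch '[[0,0.002,0,0,0,0,0.01],[0,0.004,0,0,0,0,0.01],[0,0.006,0,0,0,0,0.01],[0,0.007,0,0,0,0,0.01],[0,0.007,0,0,0,0,0.01]]'; python3 -c "
from h import *
go(.4756,.0216,.0557,77)"
```

```text
clock: 9.0
eef_pos: [0.4678, 0.0225, 0.0554]
orientation: [-3.142, 0.0, 1.343]
wrist_force: [-0.1, -1.0, -0.8]
width: 0.0232
grasp_force: 40.0
clock: 9.5
eef_pos: [0.4743, 0.0211, 0.0554]
orientation: [-3.142, 0.0, 1.343]
wrist_force: [0.1, -0.0, -1.7]
width: 0.0235
grasp_force: 40.0
shift mm [ 0.8  1.2 -0.3] rot deg [-0.  0. -0.]
```

```bash
python3 -m inch '[[0,0.001,0,0,0,0,0.01],[0,0.002,0,0,0,0,0.01],[0,0.003,0,0,0,0,0.01],[0,0.003,0,0,0,0,0.01],[0,0.003,0,0,0,0,0.01]]'; python3 - <<'E'
from h import *
I,D=r.get_image("wrist");save("w4",I);np.savez("w4",I=I,D=D)
E
```

```text
clock: 10.0
eef_pos: [0.4769, 0.0204, 0.0553]
orientation: [-3.141, 0.0, 1.344]
wrist_force: [-1.9, 0.7, -1.6]
width: 0.0236
grasp_force: 40.0
```

View pics/w4.png

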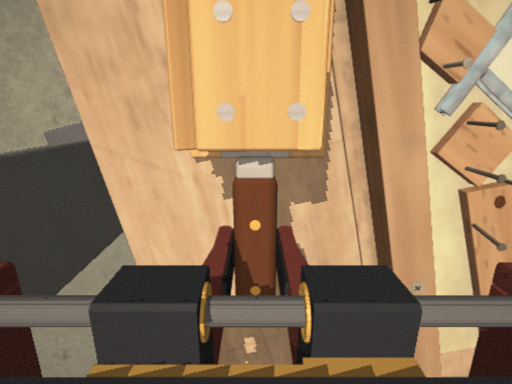

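The blade is inside the block, seen at (255,153), and the force along the slot is starting to rise. One more nudge to confirm contact with the wall.

```bash
python3 -m inch '[[0,0.001,0,0,0,0,0.01],[0,0.002,0,0,0,0,0.01],[0,0.002,0,0,0,0,0.01],[0,0.002,0,0,0,0,0.01],[0,0.002,0,0,0,0,0.01]]'
```

```text
clock: 10.55
eef_pos: [0.4776, 0.0202, 0.055]
orientation: [-3.138, 0.001, 1.344]
wrist_force: [-8.4, 0.5, 0.7]
width: 0.0236
grasp_force: 40.1
```

```bash
python3 -m inch '[[0,-0.002,0,0,0,0,0.01],[0,-0.002,0,0,0,0,0.028],[0,-0.002,0,0,0,0,0.04],[0,-0.002,0,0,0,0,0.06],[0,-0.002,0,0,0,0,0.06]]' && python3 -m inch '[[0,0,-0.01,0,0,0,0.06],[0,0,-0.03,0,0,0,0.06],[0,0,-0.06,0,0,0,0.06],[0,0,-0.1,0,0,0,0.06],[0,0,-0.13,0,0,0,0.06]]'; python3 - <<'E'
from h import *
np.set_printoptions(precision=4,suppress=True)
c=cam("wrist");I,D=r.get_image("wrist");save("w5",I);W=cloud("wrist",D,c)
hsv=cv2.cvtColor(I,cv2.COLOR_RGB2HSV)
m=(abs(W[...,0]-.476)<.05)&(abs(W[...,1]-.02)<.06)&(W[...,2]>.03)&(W[...,2]<.075)
m=cv2.morphologyEx(m.astype(np.uint8),cv2.MORPH_OPEN,np.ones((5,5)))>0
P=W[m&(W[...,1]<.06)];print(len(P),P.mean(0),cv2.minAreaRect((P[:,:2]*1000).astype(np.float32)))
A=np.c_[P[:,:2]-P[:,:2].mean(0),np.ones(len(P))];print(np.linalg.lstsq(A,P[:,2],rcond=None)[0])
go(.4657,-.275,.18,80.3)
E
```

```text
clock: 11.05
eef_pos: [0.4775, 0.0204, 0.0557]
orientation: [3.141, -0.0, 1.343]
wrist_force: [0.2, 0.0, -1.0]
width: 0.0484
grasp_force: 0.0
clock: 11.55
eef_pos: [0.4774, 0.0204, 0.1887]
orientation: [3.139, -0.001, 1.343]
wrist_force: [0.4, -0.0, 0.4]
width: 0.0601
grasp_force: 0.0
1825 [0.4782 0.0218 0.0464] ((477.52392578125, 20.358110427856445), (84.74263763427734, 23.686431884765625), 77.4784927368164)
[0.004  0.0673 0.0464]
shift mm [-290.8   53.4   14.2] rot deg [ 0.6 -0.1 -3.3]
```

View pics/w5.png

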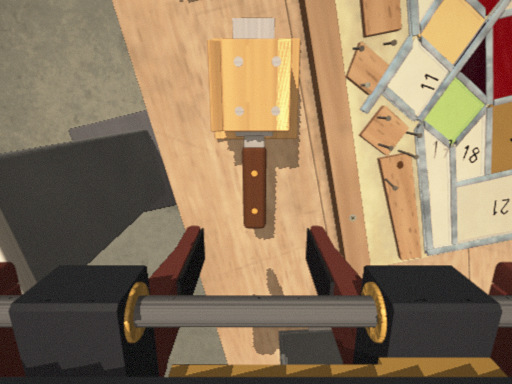

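The knife is home and free: its handle lies at (255,187), the blade tip shows past the rack at (253,27), and the tilt is 0.067 rad. Next is the bar.

```bash
python3 -m inch '[[-0.03,0.005,0,0,0,-1,0.06],[-0.07,0.013,0,0,0,-2,0.06],[-0.115,0.021,0,0,0,-3,0.06],[-0.16,0.03,0,0,0,-3,0.06],[-0.205,0.038,0,0,0,-3,0.06]]'; python3 -c "
from h import *
go(.4657,-.275,.15,80.3)"
```

```text
clock: 12.1
eef_pos: [0.4678, -0.1896, 0.1863]
orientation: [3.14, 0.0, 1.396]
wrist_force: [0.9, -0.2, 0.5]
width: 0.0601
grasp_force: 0.0
shift mm [-84.4  12.8  36.3] rot deg [ 0.1  0.  -0.3]
```

```bash
python3 -m inch '[[-0.025,0.004,0.005,0,0,0,0.05],[-0.05,0.008,0.015,0,0,0,0.05],[-0.075,0.012,0.028,0,0,0,0.05],[-0.084,0.013,0.036,0,0,0,0.05],[-0.084,0.013,0.036,0,0,0,0.05]]'; python3 -c "
from h import *
go(.4657,-.275,.107,80.3)"
```

```text
clock: 12.6
eef_pos: [0.4654, -0.2732, 0.1481]
orientation: [-3.139, -0.001, 1.394]
wrist_force: [-0.1, 0.2, -0.0]
width: 0.0503
grasp_force: 0.0
shift mm [-1.8  0.7 41.1] rot deg [-0.1 -0.1 -0.4]
```

```bash
python3 -m inch '[[-0.001,0.001,0.012,0,0,0,0.05],[-0.001,0.001,0.024,0,0,0,0.05],[-0.001,0.001,0.034,0,0,0,0.05],[-0.001,0.001,0.041,0,0,0,0.05],[-0.001,0.001,0.041,0,0,0,0.05]]' && python3 -m inch '[[0,0,0,0,0,0,0.03],[0,0,0,0,0,0,0.005],[0,0,0,0,0,0,0.005],[0,0,0,0,0,0,0.005],[0,0,0,0,0,0,0.005]]' 55
```

```text
clock: 13.1
eef_pos: [0.4664, -0.2731, 0.1068]
orientation: [-3.139, -0.001, 1.396]
wrist_force: [0.4, 1.0, -0.1]
width: 0.0499
grasp_force: 0.0
clock: 13.6
eef_pos: [0.4656, -0.2739, 0.1086]
orientation: [-3.138, -0.0, 1.395]
wrist_force: [-16.1, 2.8, 8.5]
width: 0.0135
grasp_force: 7.8
```

```bash
python3 -m inch '[[0,0,0,0,0,0,0.005],[0,0,0,0,0,0,0.005],[0,0,0,0,0,0,0.005],[0,0,0,0,0,0,0.005],[0,0,0,0,0,0,0.005]]'
```

```text
clock: 14.1
eef_pos: [0.4646, -0.2737, 0.1087]
orientation: [-3.136, -0.0, 1.395]
wrist_force: [-11.5, 2.6, 5.8]
width: 0.0106
grasp_force: 55.0
```

```bash
python3 -m inch '[[0,-0.001,-0.001,0.5,0,0,0.005],[0,-0.001,-0.002,1,0,0,0.005],[0,0,-0.0035,1.7,0,0,0.005],[0,0.001,-0.005,2.5,0,0,0.005],[0,0.0015,-0.007,3.4,0,0,0.005]]' 60
```

```text
clock: 14.6
eef_pos: [0.4657, -0.2739, 0.1128]
orientation: [-3.073, -0.001, 1.395]
wrist_force: [-9.0, -0.0, -3.0]
width: 0.0109
grasp_force: 60.0
```

```bash
python3 -m inch '[[0,0.0005,-0.002,1,0,0,0.005],[0,0.001,-0.004,2,0,0,0.005],[0,0.002,-0.006,3,0,0,0.005],[0,0.0025,-0.008,4,0,0,0.005],[0,0.003,-0.0095,4.6,0,0,0.005]]' 60; python3 - <<'E'
from h import *
np.set_printoptions(precision=4,suppress=True)
c=cam("wrist");I,D=r.get_image("wrist");W=cloud("wrist",D,c);save("w6",I)
n=np.array([.986,-.17]);s=np.array([.17,.986])
a=(W[...,:2]-[.514,-.286])@n;b=(W[...,:2]-[.514,-.286])@s
m=(a>-.02)&(a<.06)&(abs(b)<.07)&(W[...,2]>.07)&(W[...,2]<.12)
print(m.sum(),"slope",np.polyfit(a[m],W[...,2][m],1))
E
```

```text
clock: 15.1
eef_pos: [0.4707, -0.2747, 0.1247]
orientation: [-2.997, -0.0, 1.395]
wrist_force: [-8.1, 1.4, 1.2]
width: 0.0103
grasp_force: 60.0
19237 slope [-0.1397  0.089 ]
```

```bash
python3 -m inch '[[0,0.0003,-0.0015,0.7,0,0,0.005],[0,0.0007,-0.003,1.4,0,0,0.005],[0,0.001,-0.0045,2,0,0,0.005],[0,0.001,-0.0045,2,0,0,0.005],[0,0.001,-0.0045,2,0,0,0.005]]' 60 && python3 -m inch '[[0,0,0,0,0,0,0.005],[0,0,0,0,0,0,0.005],[0,0,0,0,0,0,0.005],[0,0,0,0,0,0,0.005],[0,0,0,0,0,0,0.005]]'; python3 - <<'E'
from h import *
np.set_printoptions(precision=4,suppress=True)
n=np.array([.986,-.17]);s=np.array([.17,.986])
for k in range(3):
    c=cam("wrist");I,D=r.get_image("wrist");W=cloud("wrist",D,c)
    a=(W[...,:2]-[.514,-.286])@n;b=(W[...,:2]-[.514,-.286])@s
    m=(a>-.02)&(a<.06)&(abs(b)<.07)&(W[...,2]>.07)&(W[...,2]<.12)
    print("slope",np.polyfit(a[m],W[...,2][m],1),r.get_obs()["eef_pos"])
n="scene";I,D=r.get_image(n);W=cloud(n,D);save("s7",I)
m=(abs(W[...,0]-.487)<.1)&(abs(W[...,1]-.07)<.12)
c=cv2.resize(I[160:240,190:290],(500,400),interpolation=cv2.INTER_CUBIC);save("s7c",c)
E
```

```text
clock: 15.65
eef_pos: [0.4727, -0.2751, 0.129]
orientation: [-2.964, -0.0, 1.395]
wrist_force: [-5.6, 0.8, 0.3]
width: 0.011
grasp_force: 60.0
clock: 16.15
eef_pos: [0.4728, -0.2751, 0.129]
orientation: [-2.964, -0.0, 1.396]
wrist_force: [-5.4, 0.7, -0.2]
width: 0.0108
grasp_force: 60.0
slope [-0.1786  0.0917] [ 0.4727 -0.275   0.129 ]
slope [-0.1788  0.0917] [ 0.4728 -0.275   0.129 ]
slope [-0.1787  0.0917] [ 0.4727 -0.2751  0.129 ]
```

View pics/s7c.png

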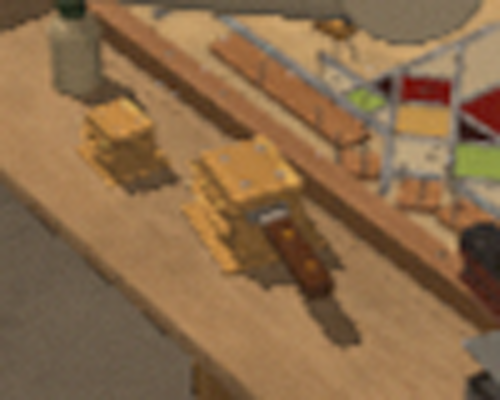

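The knife sits in the medium rack, with its handle at (295,255) in the crop. The lid is steady at about 0.18 rad and still gripped, so I'm handing in.

```bash
python3 -c "
from rig import r
print(r.close_job())"
```

```text
the job is handed in; nothing more can be done
None
```

I handed the job in with the putty knife fully home and released in the middle-sized rack and the gripper still holding the lid at about 0.18 rad, a gap of about 25 mm; no verdict came back.

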